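# Stand the fallen status sign back up at its specimen tray

### The job

The pink status sign has been knocked onto its back. Push it with the fingertips so that it tips up and stands on its base plate again, then slide it along the bench until its back is flush against the front of the pink-edged tray, within the tray's width. Only push: never lift the sign off the bench, leave all the other things where they are, and finish clear of everything.

Things in the scene. Friction and masses are not known exactly. Their poses are not given: they have to be found in the camera images.
- pink_sign: pink status sign, loose L-shaped stand, 0.28-0.56 kg, nearly all in its bright steel base plate (60 deep x 115 wide x 14 mm thick). 5 mm pink panel, top 85 mm from the base's underside, rises along its rear edge, backs flush. Origin: middle of the heel (bottom rear edge), on the bench both lying and standing. x: from heel up the panel; z: from heel to base's front edge; y: along the width
- pink_base_edge (a point): middle of the pink sign's base front edge, underside, at own z = 60 mm. At the start the sign lies on its back: panel flat on the bench, pink face up, x level and roughly towards the tray, base plate sticking up 60 mm like a wall nearer the robot. Once it stands, x is up and z level, away from the tray
- pink_rear_left (a point): the pink sign's heel corner at own y = +57.5 mm, at bench level. Pushing the sticking-up base edge away from the panel (along -x of the lying sign) turns the sign about its heel; after about 27 degrees it falls onto its base by itself
- pink_rear_right (a point): the pink sign's heel corner at own y = -57.5 mm, at bench level. Sliding the standing sign along the bench takes up to about 10 N
- pink_tray: open aluminium specimen tray with a pink front edge, fixed to the bench, 140 (x) x 220 (y) x 30 mm high, 5 mm walls. Origin: centre of its underside; its flat front, facing the robot, is the plane 70 mm from the origin on the own -x side, parallel to own y
- green_tray: a like tray with a green front edge, fixed; leave it alone
- green_sign: a like status sign with a green panel, standing upright against the green tray, loose, 85 mm high; origin at the middle of its bottom rear edge, base reaching 60 mm to own -x. Bystander
- block_a: round steel reference block, 62 mm across, 14 mm high, loose in the pink tray; origin at the underside's centre. Bystander
- block_b: round brass-coloured reference block, 62 mm across, 14 mm high, loose in the green tray; origin at the underside's centre. Bystander
- puck: red round mounted specimen, 32 mm across, 22 mm high, loose on the bench between the two trays' fronts; origin at the underside's centre. Bystander
- bottle: white bottle with a blue cap, 60 mm across, 140 mm high, far left; origin at the underside's centre. Bystander
- anvil: dark steel mushroom-shaped tester anvil, 64 mm across, 42 mm high, far right; origin at the underside's centre. Bystander
- screwdriver: screwdriver, 170 mm long, lying far right. Bystander

How it is judged:
On the way, in this order (a step that is already met when the one before it is completed fails the run):
1. the pink sign stands on its base (angle between pink_sign's own x axis and vertical below 0.1 rad and x of pink_sign in the frame of pink_tray below -0.06 m and height (world z) of pink_sign below 0.006 m), for 0.2 s.
2. the standing pink sign is flush against the pink tray's front (all of step 1 and x of each of pink_rear_left, pink_rear_right in the frame of pink_tray above -0.076 m and y of pink_rear_left in the frame of pink_tray below 0.12 m and y of pink_rear_right in the frame of pink_tray above -0.12 m), for 0.2 s.
At the end, for the whole second after the job is handed in: The pink sign stands upright on the bench (within 0.1 rad), both corners of its heel within 6 mm of the pink tray's front plane and within the tray's width, at rest (all of step 2 and linear speed of pink_sign below 0.02 m/s and angular speed of pink_sign below 0.1 rad/s); the robot touches nothing.
It fails at once if the pink sign is lifted: its heel more than 20 mm above the bench (height (world z) of pink_sign above 0.02 m).
It fails at once if the green sign or the bottle is moved more than 20 mm or tipped (distance of any of green_sign, bottle from where it was at the start of the episode above 0.02 m or angle between any of green_sign, bottle's own z axis and vertical above 0.4 rad).
It fails at once if another bystander (reference block, puck, anvil, screwdriver) is moved more than 20 mm (distance of any of block_a, block_b, puck, anvil, screwdriver from where it was at the start of the episode above 0.02 m).
It also fails if it takes over 54 s, if anything falls off the work surface, if the arm or the gripper's body presses on something with over 40 N, if the wrist force passes 120 N, or if a joint passes its speed limit or range.

### The arm

A 6-joint arm with a two-finger parallel gripper is mounted at the origin on the work surface. World frame = base frame: x ahead of the robot, y to its left, z up, the work surface at z = 0. Lengths are in m, angles in rad, forces in N, time in s.
With the tool pointing down it reaches from about 0.375 to 0.9 m from the base axis. Payload 3.1 kg.
Tool frame: the origin (TCP) lies at the very end of the fingers, on their centre line; the grasp point (between the pads) lies 19 mm behind it (manip.hold_point_z is the distance from the TCP to the grasp point, in m); y points along the fingers, z is the direction in which the jaws open and shut, and the axes are right-handed (so a half turn about y gives the same grasp; the last joint's range is limited). The gripper opens to 85 mm and grips with 20 to 120 N. Pads are 22 mm wide; open, the fingers measure 114 mm over their backs; the gripper's body (76 mm by 85 mm) begins 54 mm behind the grasp point. The pads swing forward as they close: fully open they stand 13 mm farther back than shut.
Start: joints at [1.079, 0.527, 1.433, -0, 1.181, -0.178], TCP at [0.193, 0.594, 0.231] pointing down, gripper open.
Joint ranges: [-3.08, 3.08], [-0.75, 2.2], [0.22, 2.44], [-1.43, 4.57], [0, 2.65], [-2.85, 2.85]. Speed limits (rad/s): [2.79, 2.79, 3.14, 3.14, 3.14, 3.14].

### API

Orientations are given as a unit quaternion [x, y, z, w].
In Python, from station import manip, eyes, workorder gives the robot as it stands. The module is installed in compiled form; this text tells all that it offers.
- The arm moves only by the shell command python3 -m jog 'ROWS' [OPENING] [FORCE]. ROWS is JSON, a list of rows, each a list of 2 entries, a list of its own where there are three numbers: the shift along the tool's x, y, z in cm, then the turn about the tool's y in rad. A call has 1 to 20 rows; each row is the pose to reach, as a shift and turn from the pose commanded when the call began, along the tool's axes at that moment; what a row does not reach only later rows make up. A row lasts 1/12 s, in which the tool goes at most 41.7 mm and 7.16 degrees, less where a joint would pass 70% of its speed; a pose out of reach is approached as far as the arm can. A call with a gripper value outside its range is refused whole. OPENING is the finger opening in cm, from 0 to 8.54, set as the call begins (- or left out, the last holds). The fingers move at their own pace and stop on an object; FORCE is the grip in N (left out, the last holds). Time passes only in rows, so rows that repeat a pose let the fingers close. It gives the time, the measured TCP pose, the force and the opening at its end, in the units of the state.
- manip.sense(): the state, without advancing time (a new reading comes with each control period).
- eyes.snapshot(name): name is "side" or "top" or "wrist"; returns a dict with "frame" (384x512x3 uint8, red, green, blue), "vfov" (degrees; the focal length in pixels is half the picture's height over the tangent of half this angle, whatever the lens; pixels are square), "cx", "cy" (the principal point, pixels), "rvec" (rotation vector, rad) and "tvec" (3), from world to camera coordinates, as OpenCV has them. Camera axes: x right, y down, z forward; pixel columns grow to the right and rows downward; lengths in m; the calibration is good to about 2 mm. A picture is of the moment at which its call begins. There is no depth.
- workorder.sign_off(): hands the job in, once; it reports no verdict.
The state is a dict: "t": time; "q": joint angles; "qd": joint speeds; "tau": joint torques, N m; "tcp_pos": TCP position; "tool_rot": TCP orientation; "force": force on the tool from outside, world axes, zero at the start; "ft_torque": the same for the moment, N m; "finger_gap": opening from 0.0 (shut) to 1.0 (fully open).
Only numpy, scipy, OpenCV 4.12 (cv2) and the standard library are available. Lean on these libraries where they do the work, as an engineer would, in place of code of your own. Each camera call takes 0.05 s, during which the arm holds its last target. There are 200 camera calls.

## Working session

There is one attempt and no reset: what is moved stays moved. The work goes in short steps, Python scripts to look and compute and a shell command to move; the robot and the scene stay as the last step left them, time stands still between calls to the robot, and variables do not carry over. Pictures are saved under pics/ and viewed, about 8 in all and at most 12, crops included, and the job is handed in when it is done.

```bash
mkdir -p pics
cat > h.py <<'E'
import numpy as np, cv2
from station import manip, eyes, workorder
from scipy.spatial.transform import Rotation as R
def cal(s):
    f=s["frame"].shape[0]/2/np.tan(np.radians(s["vfov"])/2)
    return np.array([[f,0,s["cx"]],[0,f,s["cy"]],[0,0,1]]),cv2.Rodrigues(np.array(s["rvec"],float))[0],np.array(s["tvec"],float)
def onplane(c,px,z):
    K,Rm,t=c; d=Rm.T@np.linalg.inv(K)@np.array([px[0],px[1],1.]); o=-Rm.T@t
    return o+d*(z-o[2])/d[2]
def proj(c,p):
    K,Rm,t=c; v=K@(Rm@np.array(p)+t); return v[:2]/v[2]
def tri(cs,pxs):
    A=np.zeros((3,3));b=np.zeros(3)
    for c,p in zip(cs,pxs):
        K,Rm,t=c; d=Rm.T@np.linalg.inv(K)@np.array([p[0],p[1],1.]); d/=np.linalg.norm(d); M=np.eye(3)-np.outer(d,d); A+=M; b+=M@(-Rm.T@t)
    return np.linalg.solve(A,b)
E
python3 - <<'E'
from h import *
import pickle
S={n:eyes.snapshot(n) for n in("top","side")}
pickle.dump(S,open("s0.pkl","wb"))
for n,s in S.items():
    cv2.imwrite(f"pics/{n}0.png",cv2.resize(s["frame"][:,:,::-1],None,fx=1.5,fy=1.5,interpolation=cv2.INTER_CUBIC))
    c=cal(s); print(n,-c[1].T@c[2])
st=manip.sense(); print(st); print(R.from_quat(st["tool_rot"]).as_matrix().round(3))
E
```

```text
top [0.38111946 0.00703645 1.24976589]
side [0.29604073 0.80285869 0.88904113]
{'t': 0.1, 'q': array([ 1.07849255e+00,  5.28364058e-01,  1.43378502e+00,  1.27752450e-06,
        1.18143614e+00, -1.78481014e-01]), 'qd': array([-0.00035928, -0.00067113, -0.00356144, -0.0006312 , -0.00058748,
        0.0009272 ]), 'tau': array([-2.95948848e-04, -4.43305063e+01, -1.78586662e+01, -2.85693377e-04,
        3.88385874e-03,  2.51932636e-05]), 'tcp_pos': array([0.19257962, 0.59389839, 0.23043366]), 'tool_rot': array([ 0.69908444, -0.11073074,  0.11026621, -0.69775426]), 'force': array([-1.02031   ,  0.17610918, -0.29118994]), 'ft_torque': array([-0.05713755,  0.01026703, -0.02647718]), 'finger_gap': 0.9975714712705317}
[[ 0.951 -0.001  0.309]
 [-0.309 -0.002  0.951]
 [-0.    -1.    -0.002]]
```

View pics/top0.png

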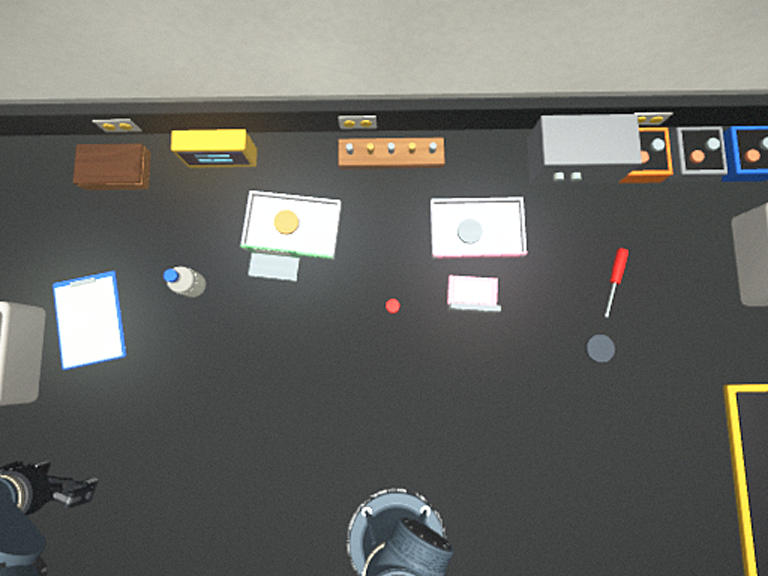

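View pics/side0.png

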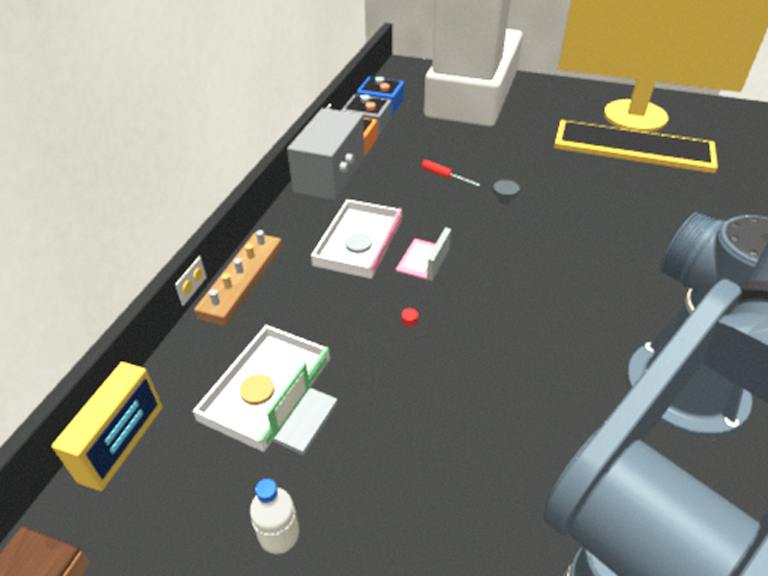

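The top view shows the pink tray at about (431–526, 198–257) and the lying sign at about (447–500, 276–310), with its base wall on the robot side at row ~308. The green sign stands against the green tray. Next I'll enlarge both views around the sign.

Run:
```python
from h import *
import pickle
S=pickle.load(open("s0.pkl","rb"))
a=S["top"]["frame"][125:215,275:365]; b=S["side"]["frame"][130:220,205:310]
im=np.zeros((600,800,3),np.uint8)
a=cv2.resize(a,None,fx=4,fy=6.,interpolation=cv2.INTER_CUBIC) if 0 else cv2.resize(a,None,fx=4.2,fy=4.2,interpolation=cv2.INTER_CUBIC)
b=cv2.resize(b,None,fx=4,fy=4,interpolation=cv2.INTER_CUBIC)
im[:a.shape[0],:a.shape[1]]=a; im[:b.shape[0],380:380+b.shape[1]]=b
cv2.imwrite("pics/crop0.png",im[:380,:,::-1])
```

```text
(no output)
```

View pics/crop0.png

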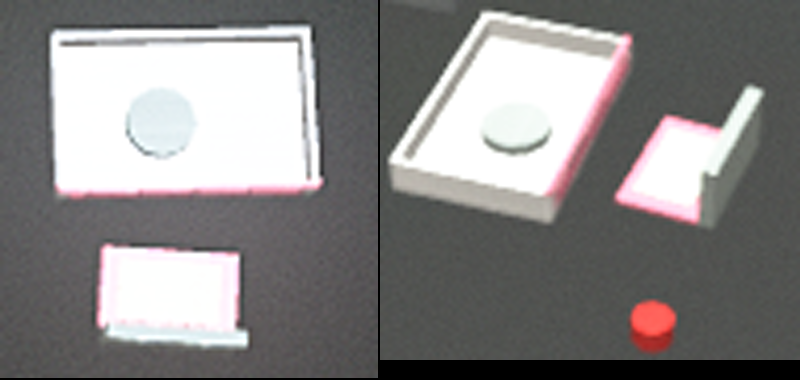

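Run:
```python
from h import *
import pickle
S=pickle.load(open("s0.pkl","rb")); T,D=cal(S["top"]),cal(S["side"])
t=lambda x,y:(275+(x+.5)/4.2-.5,125+(y+.5)/4.2-.5)
s=lambda x,y:(205+(x-380+.5)/4-.5,130+(y+.5)/4-.5)
for n,a,b in [("trayL",t(57,190),s(552,197)),("trayR",t(321,185),s(631,40)),("panL",t(102,246),s(617,200)),("panR",t(240,252),s(668,117)),("wallRnear",t(247,347),s(762,93)),("wallLnear",t(108,340),s(714,175))]:
    print(n,tri([T,D],[a,b]).round(4))
for n,a,z in [("trayL",t(57,191),.03),("trayR",t(321,186),.03),("panL",t(101,246),.005),("panR",t(240,252),.005),("wallRn",t(247,347),.06),("wallLn",t(107,340),.06),("wallRf",t(248,332),.06),("wallLf",t(107,325),.06)]: print(n,onplane(T,a,z).round(4))
print(onplane(D,s(708,222),0).round(4), "heelL side")
print("puck",onplane(T,(392/1.5,306/1.5),.02))
```

```text
trayL [ 0.6371 -0.0946  0.0285]
trayR [ 0.6399 -0.3176  0.0266]
panL [ 0.5939 -0.1337  0.0035]
panR [ 0.5863 -0.2518  0.0023]
wallRnear [ 0.5014 -0.2425  0.056 ]
wallLnear [ 0.5102 -0.1299  0.056 ]
trayL [ 0.6384 -0.094   0.03  ]
trayR [ 0.6399 -0.3164  0.03  ]
panL [ 0.5952 -0.1325  0.005 ]
panR [ 0.5886 -0.2509  0.005 ]
wallRn [ 0.5016 -0.2416  0.06  ]
wallLn [ 0.5086 -0.1288  0.06  ]
wallRf [ 0.5137 -0.243   0.06  ]
wallLf [ 0.5208 -0.1292  0.06  ]
[ 0.5151 -0.1351  0.    ] heelL side
puck [0.52010894 0.00248104 0.02      ]
```

The two views agree within a few millimetres:
- **Sign:** heel middle at about (0.506, -0.188), yawed about -3.5°. The wall's inner face is at x≈0.519 and its top at 0.06.
- **Tray:** front at x≈0.639, y from -0.095 to -0.316, nearly square to the world frame.

I'll go over the panel with the fingers partly open, matching the sign's yaw.

```bash
python3 -m jog '[[[10,0,-10.6],-0.08],[[20,0,-21.2],-0.16],[[30,0,-32],-0.25],[[40,0,-42.5],-0.25],[[50,0,-53],-0.25],[[59.1,0,-63.2],-0.25],[[59.1,0,-63.2],-0.25],[[59.1,0,-63.2],-0.25],[[59.1,0,-63.2],-0.25],[[59.1,0,-63.2],-0.25],[[59.1,0,-63.2],-0.25],[[59.1,0,-63.2],-0.25],[[59.1,0,-63.2],-0.25],[[59.1,0,-63.2],-0.25],[[59.1,0,-63.2],-0.25],[[59.1,0,-63.2],-0.25],[[59.1,0,-63.2],-0.25],[[59.1,0,-63.2],-0.25],[[59.1,0,-63.2],-0.25],[[59.1,0,-63.2],-0.25]]' 4 40
python3 - <<'E'
from h import *
st=manip.sense(); print(st["t"],st["tcp_pos"].round(4)); print(R.from_quat(st["tool_rot"]).as_matrix().round(3))
E
```

```text
t: 1.77
tcp_pos: [0.5466, -0.1621, 0.2309]
tool_rot: [-0.707, 0.023, -0.022, 0.707]
force: [0.5, 0.4, 1.0]
finger_gap: 0.47
1.7667 [ 0.5466 -0.1621  0.2309]
[[ 0.998 -0.001  0.064]
 [-0.064  0.001  0.998]
 [-0.001 -1.     0.001]]
```

```bash
python3 -m jog '[[[0,3,-1.5],0],[[0,6,-2.5],0],[[0,9,-2.5],0],[[0,12,-2.5],0],[[0,12,-2.5],0],[[0,12,-2.5],0]]'
python3 - <<'E'
from h import *
s=eyes.snapshot("wrist");t=eyes.snapshot("side")
a=s["frame"]; b=cv2.resize(t["frame"][110:230,190:340],None,fx=2.6,fy=2.6,interpolation=cv2.INTER_CUBIC)
im=np.zeros((384,512+b.shape[1],3),np.uint8); im[:,:512]=a; im[:b.shape[0],512:]=b
im=im[:,:800] if im.shape[1]>800 else im
im=cv2.resize(np.hstack([a,b[:384] if b.shape[0]>=384 else np.pad(b,((0,384-b.shape[0]),(0,0),(0,0)))]),(800,340))
cv2.imwrite("pics/w1.png",im[:,:,::-1])
print(manip.sense()["tcp_pos"])
E
```

```text
t: 2.27
tcp_pos: [0.5435, -0.1845, 0.1098]
tool_rot: [-0.706, 0.024, -0.021, 0.708]
force: [0.7, -0.4, 0.5]
finger_gap: 0.468
[ 0.54586127 -0.18544576  0.11266811]
```

View pics/w1.png

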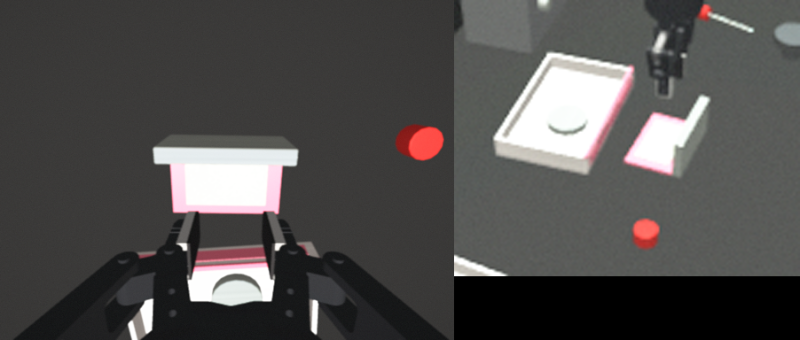

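The wrist view shows the fingers centred on the sign (midline col ~228, sign's middle ~226) and parallel to it, over the panel. I'll go down behind the wall and pull towards the robot.

```bash
python3 -m jog '[[[0,2.5,0],0],[[0,5,0],0],[[0,7.2,0],0],[[0,7.2,0],0],[[0,7.2,0],0],[[-0.6,7.2,0],0],[[-1.2,7.2,0],0],[[-1.7,7.2,0],0],[[-2.2,7.2,0],0],[[-2.7,7.2,0],0],[[-3.2,7.2,0],0],[[-3.7,7.2,0],0],[[-4.2,7.2,0],0]]'
python3 - <<'E'
from h import *
s=eyes.snapshot("wrist");t=eyes.snapshot("side")
a=s["frame"]; b=cv2.resize(t["frame"][110:230,190:340],None,fx=2.6,fy=2.6,interpolation=cv2.INTER_CUBIC)
im=cv2.resize(np.hstack([a,np.pad(b,((0,384-b.shape[0]),(0,0),(0,0)))]),(800,340))
cv2.imwrite("pics/w2.png",im[:,:,::-1])
st=manip.sense();print(st["tcp_pos"],st["force"])
E
```

```text
t: 3.45
tcp_pos: [0.502, -0.1822, 0.0392]
tool_rot: [-0.707, 0.023, -0.022, 0.707]
force: [-0.7, -0.0, 0.2]
finger_gap: 0.47
[ 0.5000767  -0.18133029  0.03889548] [-2.75827063 -0.24031742  1.20017213]
```

View pics/w2.png

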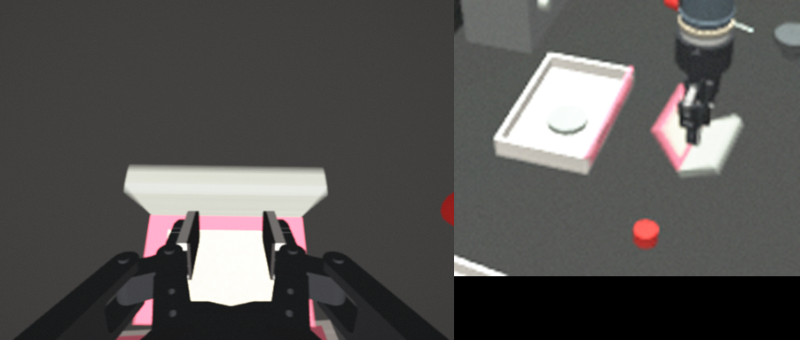

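It has tipped about half way, and the panel is now leaning on the fingers' backs. I'll pull a little further so it drops onto its base.

```bash
python3 -m jog '[[[-0.5,0,0],0],[[-1.0,0,0],0],[[-1.5,0,0],0],[[-2.0,0,0],0],[[-2.5,0,0],0],[[-2.5,0,0],0],[[-2.5,0,0],0]]'
python3 - <<'E'
from h import *
s=eyes.snapshot("wrist");t=eyes.snapshot("side")
a=s["frame"]; b=cv2.resize(t["frame"][110:230,190:340],None,fx=2.6,fy=2.6,interpolation=cv2.INTER_CUBIC)
im=cv2.resize(np.hstack([a,np.pad(b,((0,384-b.shape[0]),(0,0),(0,0)))]),(800,340))
cv2.imwrite("pics/w3.png",im[:,:,::-1])
st=manip.sense();print(st["tcp_pos"],st["force"])
E
```

```text
t: 4.13
tcp_pos: [0.4781, -0.1811, 0.0394]
tool_rot: [0.707, -0.022, 0.023, -0.707]
force: [0.1, 0.1, 0.2]
finger_gap: 0.471
[ 0.47855426 -0.18122768  0.03943542] [ 0.59436935 -0.44393935  0.50411653]
```

View pics/w3.png

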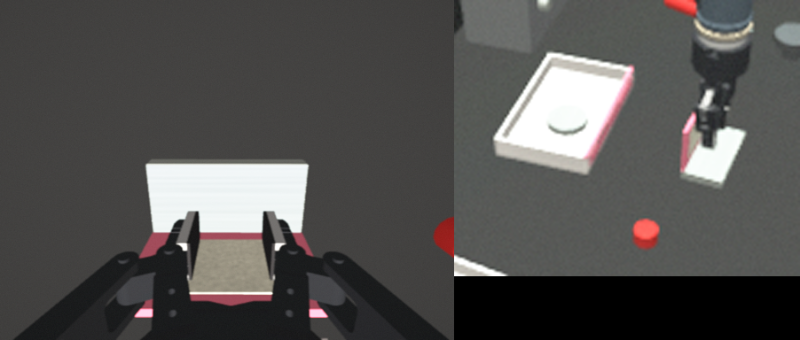

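The sign stands on its base, with the fingers above the base and not touching it. I'll raise, back off to the robot side, square up to the tray and lower in front of the base.

```bash
python3 -m jog '[[[0,-3,0],0],[[0,-6,0],0],[[-2,-7,-0.4],-0.03],[[-5,-7,-0.8],-0.07],[[-7.8,-7,-1],-0.07],[[-7.8,-7,-1],-0.07],[[-7.8,-4,-1],-0.07],[[-7.8,-1,-1],-0.07],[[-7.8,2,-1],-0.07],[[-7.8,3.5,-1],-0.07],[[-7.8,3.5,-1],-0.07],[[-7.8,3.5,-1],-0.07]]'
python3 - <<'E'
from h import *
s=eyes.snapshot("wrist");t=eyes.snapshot("top")
a=s["frame"]; b=cv2.resize(t["frame"][120:240,270:390],None,fx=3.2,fy=3.2,interpolation=cv2.INTER_CUBIC)
im=np.hstack([a[:, 112:],b])
print(im.shape)
cv2.imwrite("pics/w4.png",im[:,:,::-1])
st=manip.sense();print(st["tcp_pos"],st["force"]);print(R.from_quat(st["tool_rot"]).as_matrix().round(3))
E
```

```text
t: 5.23
tcp_pos: [0.3998, -0.1858, 0.0037]
tool_rot: [-0.707, -0.002, 0.003, 0.707]
force: [-0.1, -0.3, -0.4]
finger_gap: 0.468
(384, 784, 3)
[ 0.40030139 -0.18625854  0.00496755] [-0.08589322  0.23752654 -0.10999139]
[[ 1.     0.001 -0.006]
 [ 0.006 -0.001  1.   ]
 [ 0.001 -1.    -0.001]]
```

View pics/w4.png

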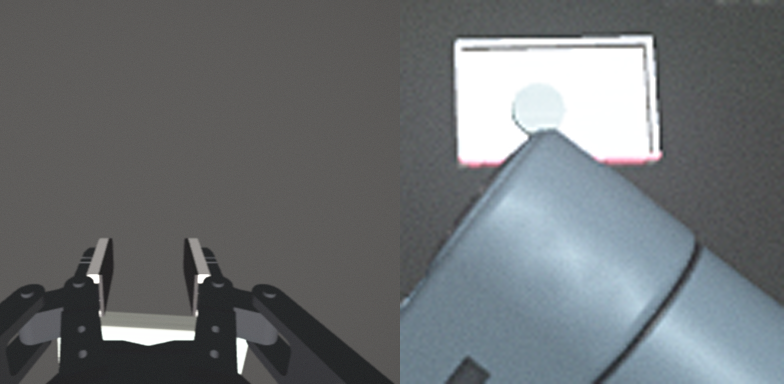

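The fingers are low in front of the base, with a gap of about 3 cm. I'll push forward gently, most of the way first.

```bash
python3 -m jog '[[[1,0,0],0],[[2,0,0],0],[[2.6,0,0],0],[[3.2,0,0],0],[[3.8,0,0],0],[[4.4,0,0],0],[[5,0,0],0],[[5.7,0,0],0],[[6.4,0,0],0],[[7.1,0,0],0],[[7.8,0,0],0],[[8.5,0,0],0],[[9.2,0,0],0],[[9.9,0,0],0],[[10.6,0,0],0],[[11.3,0,0],0],[[12,0,0],0],[[12.6,0,0],0],[[13,0,0],0],[[13,0,0],0]]'
python3 - <<'E'
from h import *
s=eyes.snapshot("wrist");t=eyes.snapshot("side")
a=s["frame"]; b=cv2.resize(t["frame"][120:220,200:320],None,fx=3.4,fy=3.4,interpolation=cv2.INTER_CUBIC)
im=np.hstack([a[:, 112:],np.pad(b,((0,44),(0,0),(0,0)))])[:,:800]
cv2.imwrite("pics/w5.png",im[:,:,::-1])
st=manip.sense();print(st["tcp_pos"],st["force"])
E
```

```text
t: 7.0
tcp_pos: [0.5314, -0.1855, 0.0044]
tool_rot: [0.708, 0.003, -0.001, -0.707]
force: [-0.6, 0.3, 0.1]
finger_gap: 0.469
[ 0.53069848 -0.18548916  0.00450355] [-0.09577659 -0.27414028  0.50081125]
```

View pics/w5.png

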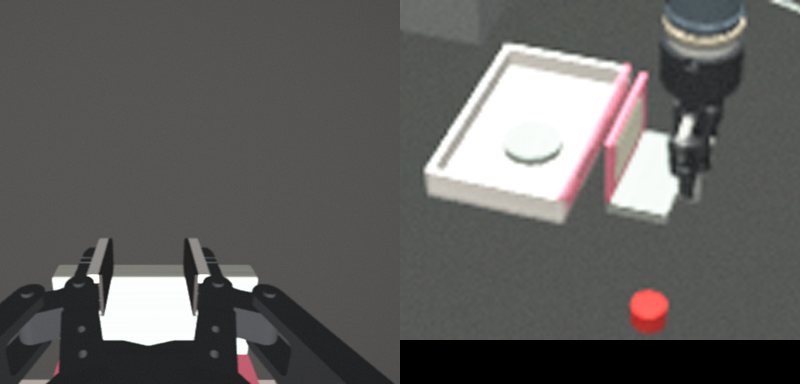

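The sign is square to the fingers and the tray, with roughly 3 cm left. I'll continue slowly and watch for contact force.

```bash
python3 -m jog '[[[0.5,0,0],0],[[1,0,0],0],[[1.5,0,0],0],[[2,0,0],0],[[2.4,0,0],0],[[2.8,0,0],0],[[3.1,0,0],0],[[3.3,0,0],0],[[3.3,0,0],0]]'
python3 -m jog '[[[0.2,0,0],0],[[0.3,0,0],0],[[0.4,0,0],0]]'
```

```text
t: 7.85
tcp_pos: [0.5633, -0.1849, 0.0043]
tool_rot: [0.707, 0.003, -0.002, -0.707]
force: [-1.8, 0.6, 0.5]
finger_gap: 0.467
t: 8.1
tcp_pos: [0.5663, -0.1847, 0.0043]
tool_rot: [-0.707, -0.002, 0.002, 0.707]
force: [-3.5, 0.6, 1.9]
finger_gap: 0.47
```

```bash
python3 -m jog '[[[0.15,0,0],0],[[0.3,0,0],0],[[0.4,0,0],0]]'
python3 -m jog '[[[0.1,0,0],0],[[0.2,0,0],0],[[0.3,0,0],0]]'
```

```text
t: 8.35
tcp_pos: [0.5664, -0.1846, 0.0043]
tool_rot: [-0.707, 0.0, 0.006, 0.708]
force: [-13.3, -4.4, 8.1]
finger_gap: 0.474
t: 8.6
tcp_pos: [0.5664, -0.1846, 0.0043]
tool_rot: [-0.706, 0.002, 0.008, 0.708]
force: [-20.1, -6.4, 12.7]
finger_gap: 0.468
```

The TCP stalled at x=0.5664 with the force rising to 20 N, so the sign is against the tray. Now I'll back off, rise and look.

```bash
python3 -m jog '[[[-0.5,0,0],0],[[-1,0,0],0],[[-2,0,0],0],[[-4,0,0],0],[[-7,0,0],0],[[-10,-1,0],0],[[-12,-4,0],0],[[-14,-8,0],0],[[-16,-12,4],0],[[-16,-16,8],0],[[-16,-18,12],0],[[-16,-20,16],0],[[-16,-20,20],0],[[-16,-20,24],0],[[-16,-20,28],0],[[-16,-20,32],0],[[-16,-20,36],0],[[-16,-20,36],0]]'
python3 - <<'E'
from h import *
import pickle
t=eyes.snapshot("top");s=eyes.snapshot("side")
pickle.dump((t,s),open("s1.pkl","wb"))
a=cv2.resize(t["frame"][125:215,275:365],None,fx=4.2,fy=4.2,interpolation=cv2.INTER_CUBIC)
b=cv2.resize(s["frame"][130:220,205:310],None,fx=4,fy=4,interpolation=cv2.INTER_CUBIC)
im=np.zeros((380,800,3),np.uint8)
im[:a.shape[0],:a.shape[1]]=a; im[:b.shape[0],380:380+b.shape[1]]=b
cv2.imwrite("pics/end.png",im[:,:,::-1]); print(manip.sense()["force"])
E
```

```text
t: 10.1
tcp_pos: [0.4125, 0.1782, 0.2052]
tool_rot: [-0.706, -0.005, 0.001, 0.708]
force: [0.1, -0.5, 0.5]
finger_gap: 0.469
[-0.42012914  0.66124728 -0.30779183]
```

View pics/end.png

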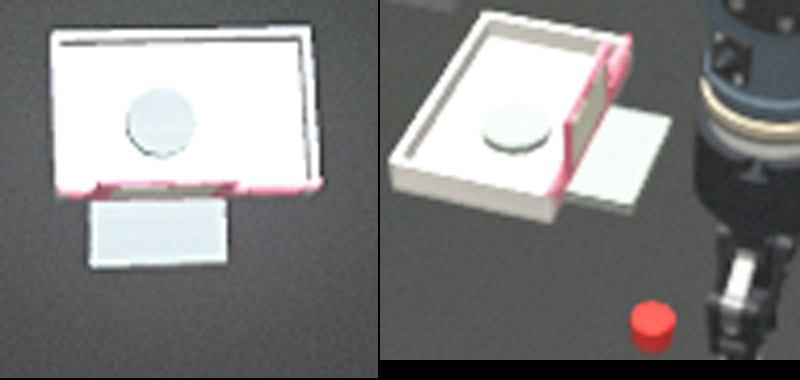

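The sign stands against the tray, with its base's front edge at crop (90,267)–(228,262), parallel to the tray front. A quick numeric check comes next, then I'll hand in.

Run:
```python
from h import *
import pickle
T=cal(pickle.load(open("s1.pkl","rb"))[0])
t=lambda x,y:(275+(x+.5)/4.2-.5,125+(y+.5)/4.2-.5)
L,Rr=onplane(T,t(90,267),.014),onplane(T,t(228,262),.014)
A,B=onplane(T,t(57,191),.03),onplane(T,t(321,186),.03)
u=(A-B)[:2]/np.linalg.norm((A-B)[:2]); n=np.array([u[1],-u[0]])
print(L,Rr,"front edge to tray plane (want .060):",[(A-p)[:2]@n for p in(L,Rr)])
workorder.sign_off()
```

```text
[ 0.57575267 -0.12161903  0.014     ] [ 0.57859984 -0.23848703  0.014     ] front edge to tray plane (want .060): [np.float64(0.06281834954527787), np.float64(0.06077128025086733)]
the job is handed in; nothing more can be done
```

The pink sign is standing on its base plate with its back against the pink tray's front. I handed the job in at about 10 s of robot time; the sign-off reports no verdict.

- **What I did:** I pulled the sticking-up base edge towards the robot with the fingertips until the sign fell onto its base. I then pushed the base's front edge with two fingers, squared to the tray, until the sign stopped against it. The fingers stalled at x = 0.566 m with about 20 N along the push, below the 40 N and 120 N limits. The arm then backed off, rose and moved aside.
- **Flush and in width:** In the last top view, the base's front edge is 62.8 mm (left) and 60.8 mm (right) from the tray front, where 60 mm means touching. That is within the 6 mm tolerance, given calibration good to about 2 mm. The sign spans y from -0.12 to -0.24 m, inside the tray's -0.095 to -0.316 m.
- **Clear and undisturbed:** The last wrist reading was under 1 N, so the robot touches nothing. The final pictures show block_a and the puck where they were. I did not look again at the green sign, block_b, bottle, anvil or screwdriver; the arm passed above them or stayed away.
- **Disagreements:** No check failed. The only difference is the roughly 2 mm between the left and right distances, which is about the measuring error.

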